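# Lap a cylinder-head gasket face and hang up the block

## Robot

A 6-joint arm with a two-finger parallel gripper is mounted at the origin on the work surface. World frame = base frame: x ahead of the robot, y to its left, z up, the work surface at z = 0. Lengths are in m, angles in degrees, forces in N, time in s.
With the tool pointing down it reaches from about 0.375 to 0.975 m from the base axis. Payload 3.8 kg.
Tool frame: the origin (TCP) lies at the very end of the fingers, on their centre line; the grasp point (between the pads) lies 19 mm behind it; z points along the fingers, y is the line along which they close (so a half turn about z gives the same grasp; the last joint's range is limited). The gripper opens to 88 mm and grips with 3 to 60 N. Pads are 18 mm wide; open, the fingers measure 123 mm over their backs; the gripper's body (75 mm by 187 mm) begins 45 mm behind the grasp point.
Start: joints at [-77.515, 15.12, 91.902, -0, 72.978, -2.114], TCP at [0.17, -0.653, 0.239] pointing down, gripper open.
Joint ranges: [-150.88, 150.88], [-54.13, 125.18], [17.81, 147.31], [-75.09, 255.09], [0, 152.58], [-146.25, 146.25]. Speed limits (degrees/s): [147.25, 147.25, 180, 180, 180, 180].

## Interface

Orientations are given as [roll, pitch, yaw] about the fixed x, y, z axes, in that order (R = Rz(yaw) Ry(pitch) Rx(roll)).
In Python, from station import ctrl gives the robot as it stands.
- The arm moves only by the tool step_arm, never from a script. Its argument "moves" is a list of rows, each a list of 7 numbers: the shift along the tool's x, y, z in cm, then the turn, a rotation vector about the tool's x, y, z in units of 10 degrees (1.0 is 10 degrees), then the finger opening in cm, from 0 to 8.81. In form: [[tx, ty, tz, wx, wy, wz, fingers], ...]. A call has 1 to 12 rows; each row shifts and turns the commanded pose from where the row before left it, along the tool's axes as they then stand; what a row does not reach is not made up. A row lasts 1/8 s, in which the tool goes at most 62.5 mm and 10.7 degrees, less where a joint would pass 70% of its speed; a pose out of reach is approached as far as the arm can. A call is refused whole if a number of a shift passes 6.25 or a number of a turn 1, either way. A call with a gripper value outside its range is refused whole. The fingers move at their own pace and stop on an object; the grip force is fixed at half the most. Time passes only in rows, so rows that do not move let the fingers close. It gives the time, the measured TCP pose, the force, the opening and the grip force at its end, in the units of the state.
- ctrl.observe(): the state, without advancing time (a new reading comes with each control period).
- ctrl.capture(name): name is "side" or "top"; returns a dict with "pixels" (384x512x3 uint8, blue, green, red), "K" (3x3 intrinsics, pixels), "origin" and "orientation" of the camera in the world. Camera axes: x right, y up, looking along -z (the intrinsics and any distortion apply to the point x, -y, -z); pixel columns grow to the right and rows downward; lengths in m; the calibration is good to about 2 mm. A picture is of the moment at which its call begins. There is no depth.
- ctrl.finish_job(): hands the job in; it is judged then, once.
Trained networks look in a picture, given as the dict that the camera call returned (one of the last four; its "shot" number tells which), for a name from the list of things; names that differ only in an ending like _2 or _b are one class to them, and where a whole thing is asked for, a point or a joint stands for the part that bears it (a point fixed in the world has none). Each returns a list of dicts, best first, with "score" (0 to 1); they miss things now and then, are a little off and sometimes report something else, mostly with a low value. They report only what shows in the picture. A call takes as long as a camera call.
- ctrl.look_for(picture, target): "position" ([column, row] in pixels, amid what is visible of it).
The state is a dict: "clock": time; "q": joint angles; "qvel": joint speeds; "tau": joint torques, N m; "eef_pos": TCP position; "tcp_rot": TCP orientation; "wrist_force": force on the tool from outside, world axes, zero at the start; "ft_torque": the same for the moment, N m; "finger_gap": finger opening in m; "grasp_force": force on a finger pad.
Only numpy, scipy, OpenCV 4.12 (cv2) and the standard library are available. Lean on these libraries where they do the work, as an engineer would, in place of code of your own. Each camera call takes 0.05 s, during which the arm holds its last target. There are 200 camera calls.

## Task

Lap the gasket face of the cylinder head with the hand block: lay it flat along the middle of the face with its sole level with the timing-chain end, press with about 10 N (a kilogram's weight) and draw it slowly, in one unbroken stroke away from the chain tunnel, until the sole is level with the other end. Then hang the block by the hole in its tab on the free slanted peg of the panel, grip side outwards and abrasive sole to the board, and let go. Do not knock the spray can, oil bottle, tin or ratchet about.

Things in the scene. Friction and masses are not known exactly. Their poses are not given: they have to be found in the camera images.
- block_grip (a point): Centre of the black upright grip of the hand lapping block, 34 mm above the sole's underside. The grip is a smooth bar 100 mm long (x), 26 mm wide (y) and 44 mm tall, from 12 to 56 mm above the sole's underside, centred on the base. Block axes: x along the block towards its hanging tab, y across, z out of the grip's top, away from the sole.
- block_hole (a point): Centre of the 24 mm round hole through the block's tab (bored along z), 93 mm along x from the middle of the sole and 8 mm above the sole's underside. The tab is 8 mm thick and 44 mm wide, its end 111 mm from the middle of the sole. Block axes as at block_grip.
- block_sole (a point): Middle of the underside of the block's abrasive sole, which is 150 mm long (x) by 76 mm wide (y). Block axes as at block_grip.
- block: The whole hand lapping block, about 0.3 to 0.5 kg, lying sole down on the bench at the start: flat base 150 x 76 x 12 mm (sole included), upright grip on top, flat tab with a hole sticking out 36 mm at one end. Its origin is the same point as block_sole.
- head_face (a point): Middle of the upturned gasket face of the cylinder head: 330 mm long (x) by 150 mm wide (y), flat, level and hard, 120 mm above the bench. Three 64 mm chambers, 18 mm deep, lie along its middle line. The timing-chain tunnel, a 26 x 90 mm slot, opens at the -x end: the stroke goes towards +x. The sole is level with the ends when its middle is at x = -90 and +90 mm.
- head: The aluminium three-cylinder head, fixed, on two timber bearers; origin at bench level below head_face, same axes. The bearers stick out 20 mm at the long sides, low down; six exhaust studs stick out 20 mm from the -y side, 50 mm below the face.
- panel: White pegboard panel, fixed, standing on the bench: 270 mm wide (y), 305 mm tall; origin at bench level in the middle of its front face, -x pointing out of the front, z up. Feet 8 mm tall reach 40 mm in front at y = -120 and +120 mm. A spanner hangs at y = +98 mm and a screwdriver at y = -98 mm, reaching 30 mm out; the free peg is between them.
- peg: The free peg, a straight steel rod 8 mm thick, fixed to the panel; origin where it leaves the board, panel axes.
- peg_root (a point): Where the middle line of the free peg leaves the board, 245 mm above the bench. Panel axes.
- peg_tip (a point): Tip of the free peg: 68 mm out from the board and 18 mm higher than its root. Panel axes.
- spray_can: Bystander: upright aerosol can, 65 mm across, 190 mm tall; origin at the centre of its underside.
- oil_bottle: Bystander: upright oil bottle, 60 x 85 mm, 198 mm tall; origin at the centre of its underside.
- tin: Bystander: squat grease tin, 74 mm across, 80 mm tall; origin at the centre of its underside.
- ratchet: Bystander: ratchet handle lying on the bench, 202 mm long (x), 34 mm wide, 30 mm tall; origin about its middle, at bench level.

How it is judged (in metres and radians):
On the way, in this order (a step that is already met when the one before it is completed fails the run):
1. the block lies flat and lengthwise on the face, sole level with the chain-tunnel end (within 22 mm), pressed with 5 to 18 N (x of block_sole in the frame of head_face between -0.112 and -0.068 m and y of block_sole in the frame of head_face between -0.02 and 0.02 m and angle between block_sole's own z axis and vertical below 0.06 rad and angle between the x axis of block_sole and the x axis of head_face, either way round below 0.2 rad and contact force between block and head between 5 and 18 N), for 0.2 s.
2. pressed with 5 to 18 N, the block has begun the stroke (x of block_sole in the frame of head_face between -0.062 and -0.022 m and y of block_sole in the frame of head_face between -0.02 and 0.02 m and angle between block_sole's own z axis and vertical below 0.06 rad and angle between the x axis of block_sole and the x axis of head_face, either way round below 0.2 rad and contact force between block and head between 5 and 18 N), for 0.2 s.
3. still pressed with 5 to 18 N, it passes the middle of the face (x of block_sole in the frame of head_face between -0.02 and 0.02 m and y of block_sole in the frame of head_face between -0.02 and 0.02 m and angle between block_sole's own z axis and vertical below 0.06 rad and angle between the x axis of block_sole and the x axis of head_face, either way round below 0.2 rad and contact force between block and head between 5 and 18 N), for 0.2 s.
4. still pressed with 5 to 18 N, it is past the middle (x of block_sole in the frame of head_face between 0.022 and 0.062 m and y of block_sole in the frame of head_face between -0.02 and 0.02 m and angle between block_sole's own z axis and vertical below 0.06 rad and angle between the x axis of block_sole and the x axis of head_face, either way round below 0.2 rad and contact force between block and head between 5 and 18 N), for 0.2 s.
5. still pressed with 5 to 18 N, the sole is level with the far end (within 22 mm) (x of block_sole in the frame of head_face between 0.068 and 0.112 m and y of block_sole in the frame of head_face between -0.02 and 0.02 m and angle between block_sole's own z axis and vertical below 0.06 rad and angle between the x axis of block_sole and the x axis of head_face, either way round below 0.2 rad and contact force between block and head between 5 and 18 N), for 0.2 s.
At the end, for the whole second after the job is handed in: The block hangs at rest on the free peg: the peg runs through the tab hole (centre 225 to 265 mm up, within 15 mm sideways) with its tip on the grip side, so the sole faces the board and the grip outwards; tab uppermost, upright within 0.35 rad, sole within 30 mm of the peg sideways (x of block_hole in the frame of panel between -0.066 and 0 m and y of block_hole in the frame of panel between -0.015 and 0.015 m and z of block_hole in the frame of panel between 0.225 and 0.265 m and z of peg_tip in the frame of block_hole above 0.002 m and z of peg_root in the frame of block_hole below 0 m and y of block_sole in the frame of panel between -0.03 and 0.03 m and z of block_sole in the frame of panel below 0.19 m and angle between the x axis of block_sole and the z axis of panel, either way round below 0.35 rad and contact force between block and peg above 1 N and linear speed of block below 0.03 m/s); the robot touches nothing.
It fails at once if the block pressed on the head with more than 45 N (contact force between block and head above 45 N).
It fails at once if the block lifted off the gasket face in mid-stroke (its sole 4 to 12 mm above the face while its centre is within 40 mm of the middle of the face) (x of block_sole in the frame of head_face between -0.04 and 0.04 m and y of block_sole in the frame of head_face between -0.03 and 0.03 m and z of block_sole in the frame of head_face between 0.004 and 0.012 m).
It fails at once if the spray can, oil bottle, ratchet or tin moved more than 30 mm or tipped over (distance of any of spray_can, oil_bottle, ratchet, tin from where it was at the start of the episode above 0.03 m or angle between any of spray_can, oil_bottle, ratchet, tin's own z axis and vertical above 0.5 rad).
It also fails if it takes over 72 s, if anything falls off the work surface, if the arm or the gripper's body presses on something with over 40 N, if the wrist force passes 120 N, or if a joint passes its speed limit or range.

## Working session

There is one attempt and no reset: what is moved stays moved. The work goes in short steps, Python scripts to look and compute and a tool call to move; the robot and the scene stay as the last step left them, time stands still between calls to the robot, and variables do not carry over. Pictures are saved under pics/ and viewed, at most 10 in all, crops included, and the job is handed in when it is done.

Besides the shell and the picture viewer there is one more tool, called after "Call:" as name([rows], argument=value, ...), one row to a line, values as JSON. step_arm: Moves the arm, as the interface text tells. Its arguments: {"type":"object","properties":{"moves":{"type":"array","items":{"type":"array","items":{"type":"number"}}}},"required":["moves"]}

```bash
mkdir -p pics; ls
cat > h.py <<'E'
import numpy as np, cv2
from scipy.spatial.transform import Rotation as R
from station import ctrl
def rot(o):
    o=np.array(o,float)
    return o if o.shape==(3,3) else R.from_euler('xyz',o,degrees=True).as_matrix()
def proj(c,P):
    P=np.atleast_2d(P); v=(P-np.array(c['origin']))@rot(c['orientation'])
    v=v*[1,-1,-1]; p=v@np.array(c['K']).T
    return p[:,:2]/p[:,2:]
def ray(c,px,z):
    d=np.linalg.inv(np.array(c['K']))@[px[0],px[1],1]
    d=rot(c['orientation'])@(d*[1,-1,-1]); o=np.array(c['origin'])
    return o+d*(z-o[2])/d[2]
E
python3 - <<'E'
from h import *
for n in('side','top'):
    c=ctrl.capture(n); cv2.imwrite(f'pics/{n}0.png',c['pixels']); print(n,{k:v for k,v in c.items() if k!='pixels'})
    for t in ['block_grip','block_hole','block_sole','head_face','peg_root','peg_tip','panel','spray_can','oil_bottle','tin','ratchet']:
        print(t,[(d['position'],round(d['score'],2)) for d in ctrl.look_for(c,t)[:2]])
print(ctrl.observe())
E
```

```text
pics
side {'K': array([[499.51815103,   0.        , 261.27398209],
       [  0.        , 499.51815103, 194.85845053],
       [  0.        ,   0.        ,   1.        ]]), 'origin': array([ 0.24660077, -1.20222926,  1.62448648]), 'orientation': array([ 41.48962738,   0.13397947, -16.47087952]), 'shot': 1}
block_grip [([265.0, 269.0], 0.59), ([309.1, 269.1], 0.48)]
block_hole [([261.5, 269.5], 0.87)]
block_sole [([263.8, 268.5], 0.75), ([310.1, 267.5], 0.73)]
head_face [([242.2, 188.7], 0.7)]
peg_root [([286.3, 313.4], 0.91)]
peg_tip [([285.3, 314.0], 0.79)]
panel [([287.1, 310.7], 0.91)]
spray_can [([226.0, 136.6], 0.72)]
oil_bottle [([305.7, 226.0], 0.88)]
tin [([309.8, 268.6], 0.67), ([261.8, 270.7], 0.43)]
ratchet [([292.8, 184.7], 0.46)]
top {'K': array([[455.72105617,   0.        , 259.34392667],
       [  0.        , 455.72105617, 189.92909675],
       [  0.        ,   0.        ,   1.        ]]), 'origin': array([ 0.35133585, -0.00989228,  1.53799141]), 'orientation': array([ 10.07971674,   0.50731239, -90.91274468]), 'shot': 2}
block_grip [([320.2, 209.6], 0.96)]
block_hole [(
[... 391 characters left out ...]
.73), ([202.6, 206.5], 0.65)]
{'clock': 1.2, 'q': array([-7.75159510e+01,  1.51215960e+01,  9.19021673e+01,  9.79294909e-04,
        7.29780682e+01, -2.11413685e+00]), 'qvel': array([ 0.04347841, -0.05067654,  0.03741557,  0.01875183, -0.00045248,
        0.00750421]), 'tau': array([ 1.81748943e-03, -5.02067077e+01, -3.57255256e+01,  7.29027833e-02,
        1.84089923e-02,  1.70158518e-05]), 'eef_pos': array([ 0.17012943, -0.65320258,  0.23869361]), 'tcp_rot': array([-1.79998204e+02, -1.00331275e-03,  1.45978991e+01]), 'wrist_force': array([ 0.21741749,  0.01847414, -0.78893808]), 'ft_torque': array([0.00389487, 0.00257545, 0.01084403]), 'grasp_force': 0.0, 'finger_gap': 0.08812437442967538}
```

Run:
```python
import cv2
a=cv2.imread('pics/side0.png')[100:370,160:400]; cv2.imwrite('pics/side0c.png',cv2.resize(a,None,fx=2.2,fy=2.2,interpolation=cv2.INTER_CUBIC))
a=cv2.imread('pics/top0.png')[110:290,80:470]; cv2.imwrite('pics/top0c.png',cv2.resize(a,None,fx=2,fy=2,interpolation=cv2.INTER_CUBIC))
```

```text
(no output)
```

View pics/side0c.png

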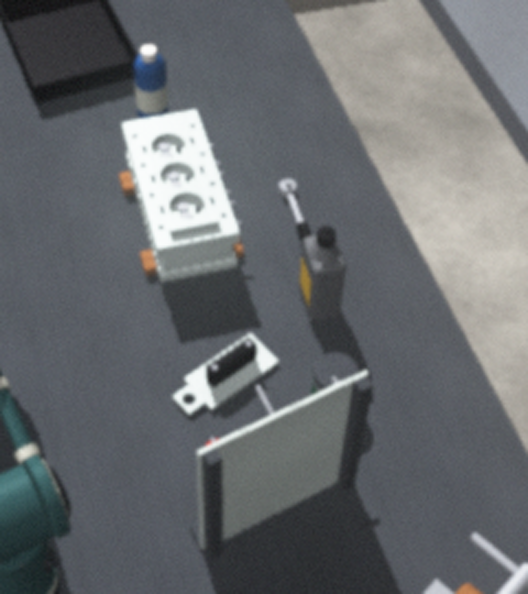

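View pics/top0c.png

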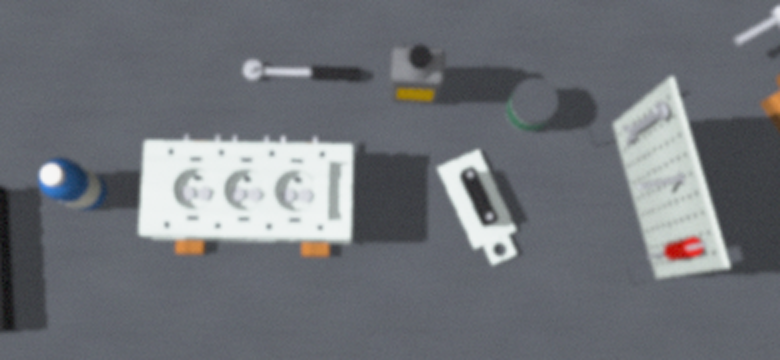

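```bash
cat > fit.py <<'E'
from h import *
from scipy.optimize import least_squares
def T(p,P): # p=x,y,yaw ; planar pose at bench level
    P=np.atleast_2d(P); c,s=np.cos(p[2]),np.sin(p[2])
    return np.c_[p[0]+c*P[:,0]-s*P[:,1],p[1]+s*P[:,0]+c*P[:,1],P[:,2]]
def fit(obs,p0): # obs list of (cam, model pts, pixels)
    f=lambda p:np.concatenate([(proj(c,T(p,M))-np.array(px)).ravel() for c,M,px in obs])
    r=least_squares(f,p0,loss='soft_l1'); return r.x,r.fun
E
python3 - <<'E'
from fit import *
s=ctrl.capture('side');t=ctrl.capture('top')
tp=lambda *a:[(x/2+80-.25,y/2+110-.25) for x,y in a]
sp=lambda *a:[(x/2.2+160-.3,y/2.2+100-.3) for x,y in a]
F=[[-.165,-.075,.12],[-.165,.075,.12],[.165,.075,.12],[.165,-.075,.12]]
x,r=fit([(t,F,tp((354,142),(352,241),(138,236),(147,140))),(s,F,sp((239,236),(160,262),(122,123),(196,111)))],[.33,.2,1.57])
print('head',x.round(4),np.degrees(x[2]),r.round(1)); H=x
B=[[-.075,-.038,.012],[-.075,.038,.012],[.075,.038,.012],[.075,-.038,.012],[.093,0,.012],[.038,0,.056],[-.038,0,.056]]
x,r=fit([(t,B[:5],tp((438,168),(482,149),(517,227),(474,249),(500,249))),(s,[B[4]],sp((188,399)))],[.33,-.2,-2])
print('block',x.round(4),np.degrees(x[2]),r.round(1)); b=x
P=[[0,.135,.305],[0,-.135,.305],[0,.135,0],[0,-.135,0],[-.068,0,.263]]
x,r=fit([(t,P,tp((674,78),(724,268),(613,125),(655,278),(642,184))),(s,[P[0],P[1],P[4]],sp((368,373),(200,450),(258,387)))],[.33,-.5,-1.57])
print('panel',x.round(4),np.degrees(x[2]),r.round(1)); p=x
np.save('poses.npy',[H,b,p])
for c,n in((t,'top'),(s,'side')):
    im=cv2.resize(c['pixels'],None,fx=4,fy=4,interpolation=cv2.INTER_CUBIC)
    def L(q,M,col,closed=True):
        cv2.polylines(im,[np.int32(np.round(proj(c,T(q,M))*4+2))],closed,col,1)
    L(H,F,(0,0,255)); L(b,B[:4],(0,0,255)); L(b,B[5:],(0,255,0),False)
    a=np.linspace(0,6.28,20); L(b,np.c_[.093+.012*np.cos(a),.012*np.sin(a),a*0+.012],(0,0,255))
    L(p,[P[0],P[1],P[3],P[2]],(0,0,255)); L(p,[P[4],[0,0,.245]],(0,255,0),False)
    cv2.imwrite(f'pics/ov_{n}.png',im[620:1060,1120:1920] if n=='top' else im[900:1480,820:1400])
E
```

```text
head [0.5609 0.1743 1.5364] 88.02833907641225 [-0.1  1.  -0.1 -1.3  1.3 -0.6 -0.4  0.3  0.2 -0.3 -1.2 -4.6 -0.1  1.2
  0.1  0.6]
block [ 0.5543 -0.1986 -2.7612] -158.20729618928348 [ 0.3 -0.8 -1.2  0.2 -0.4  1.8  0.3 -0.4 -0.1  0.1  0.4  0.9]
panel [ 0.5488 -0.4645 -1.3838] -79.2881914996324 [-1.2 -0.7  0.1 -0.3  0.2 -0.7 -0.6  0.2 -1.   0.4 -0.2  0.7 -1.7  1.3
  0.9  2. ]
```

View pics/ov_top.png

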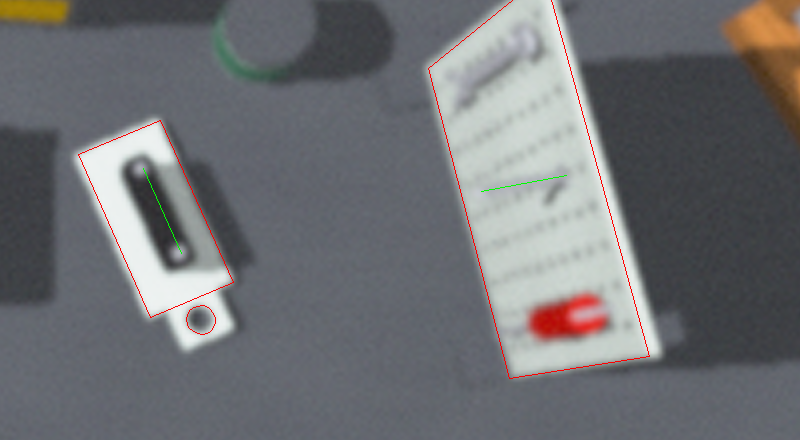

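View pics/ov_side.png

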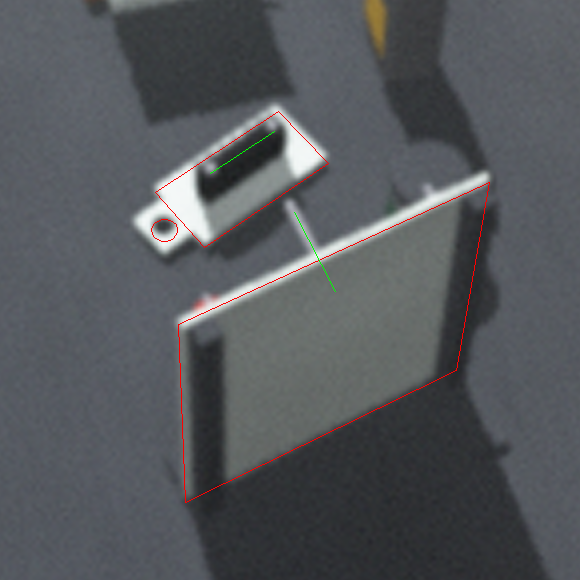

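Run:
```python
from fit import *
t=ctrl.capture('top');s=ctrl.capture('side')
tp=lambda *a:[((x+1118)/4,(y+618)/4) for x,y in a]
sp=lambda *a:[((x+818)/4,(y+898)/4) for x,y in a]
a,b=[ray(t,p,.056) for p in tp((140,168),(178,253))]; print('grip top',(a+b)/2,np.linalg.norm(a-b),np.degrees(np.arctan2(*(b-a)[1::-1])))
a,b=[ray(s,p,.056) for p in sp((277,127),(209,168))]; print('grip side',(a+b)/2,np.linalg.norm(a-b),np.degrees(np.arctan2(*(b-a)[1::-1])))
print('peg tip top/side',ray(t,tp((481,187))[0],.265),ray(s,sp((289,203))[0],.265))
print('hole top/side',ray(t,tp((201,319))[0],.012),ray(s,sp((165,228))[0],.012))
H,B,P=np.load('poses.npy'); print('model tip',T(P,[-.068,0,.263]),'hole',T(B,[.093,0,.01]))
o=ctrl.observe();print(o['clock'])
for n in ['spray_can','oil_bottle','tin','ratchet']: 
  for c in (t,): print(n,[ray(c,d['position'],.05).round(3) for d in ctrl.look_for(c,n)[:1]])
```

```text
grip top [ 0.55444465 -0.19630041  0.056     ] 0.07623168857736283 -158.159024365131
grip side [ 0.55656154 -0.19442688  0.056     ] 0.07870324186308417 -160.87480707735392
peg tip top/side [ 0.53847463 -0.39719209  0.265     ] [ 0.53484632 -0.38969057  0.265     ]
hole top/side [ 0.4683969  -0.23335363  0.012     ] [ 0.46919016 -0.23148581  0.012     ]
model tip [[ 0.53618325 -0.397713    0.263     ]] hole [[ 0.46798231 -0.23310783  0.01      ]]
1.4
spray_can [array([0.591, 0.481, 0.05 ])]
oil_bottle [array([ 0.782, -0.1  ,  0.05 ])]
tin [array([ 0.709, -0.292,  0.05 ])]
ratchet [array([ 0.541, -0.204,  0.05 ])]
```

Call:
step_arm([
  [0, 0, 0, 0, 0, 0, 8.8],
  [4, -4, 0, 0, 0, 0, 8.8],
  [4, -4, 0, 0, 0, 0.7, 8.8],
])

```text
clock: 1.98
eef_pos: [0.2277, -0.5549, 0.2384]
tcp_rot: [-180.0, -0.0, 7.3]
wrist_force: [0.2, -0.3, 0.5]
finger_gap: 0.0881
grasp_force: 0.0
```

```bash
cat > st.py <<'E'
from h import *
import json
o=ctrl.observe()
open('log.jsonl','a').write(json.dumps([list(map(float,o[k])) for k in('q','eef_pos','tcp_rot')])+'\n')
print(round(o['clock'],2),'q',o['q'].round(1),'p',o['eef_pos'].round(4),'r',np.round(o['tcp_rot'],2),'F',o['wrist_force'].round(1),'M',o['ft_torque'].round(2),'gap',round(o['finger_gap'],4),'gf',round(float(o['grasp_force']),1))
E
python3 st.py
```

```text
1.98 q [-70.1   7.1 101.5   0.   71.5  12.6] p [ 0.2277 -0.5549  0.2384] r [-1.7999e+02 -2.0000e-02  7.3300e+00] F [ 0.2 -0.3  0.5] M [-0.01  0.02 -0.  ] gap 0.0881 gf 0.0
```

Call:
step_arm([
  [2, -4.9, 0, 0, 0, 0, 8.8],
  [2, -4.9, 0, 0, 0, 0, 8.8],
  [2, -4.9, 0, 0, 0, 0, 8.8],
  [2, -4.9, 0, 0, 0, 0, 8.8],
  [2, -4.9, 0, 0, 0, 0, 8.8],
  [0, 0, 0, 0, 0, -0.75, 8.8],
  [0, 0, 0, 0, 0, -0.72, 8.8],
])

```text
clock: 2.85
eef_pos: [0.2945, -0.2987, 0.2391]
tcp_rot: [179.9, -0.0, 22.6]
wrist_force: [-1.0, 0.1, 0.0]
finger_gap: 0.0879
grasp_force: 0.0
```

```bash
python3 st.py
```

```text
2.85 q [-48.8 -13.8 121.1  -0.   72.6  18.5] p [ 0.2945 -0.2987  0.2391] r [ 1.7993e+02 -2.0000e-02  2.2650e+01] F [-1.   0.1  0. ] M [ 0.04 -0.05 -0.01] gap 0.0879 gf 0.0
```

Call:
step_arm([
  [5.5, 0, 2, 0, 0, 0, 8.8],
  [5.5, 0, 2, 0, 0, 0, 8.8],
  [5.5, 0, 2, 0, 0, 0, 8.8],
  [5.5, 0, 2, 0, 0, 0, 8.8],
  [5.5, 0, 2, 0, 0, 0, 8.8],
  [0, 0, 0, 0, 0, 0, 8.8],
])

```text
clock: 3.6
eef_pos: [0.5501, -0.1932, 0.1363]
tcp_rot: [-179.8, 0.1, 22.5]
wrist_force: [-1.8, -0.5, 0.5]
finger_gap: 0.0881
grasp_force: 0.0
```

```bash
python3 st.py
```

```text
3.6 q [-21.8  10.2 109.2   0.   60.8  45.7] p [ 0.5501 -0.1932  0.1363] r [-1.7985e+02  1.1000e-01  2.2500e+01] F [-1.8 -0.5  0.5] M [-0.01  0.01 -0.02] gap 0.0881 gf 0.0
```

Call:
step_arm([
  [0.35, 0.45, 3, 0, 0, 0, 8.8],
  [0, 0, 4, 0, 0, 0, 8.8],
  [0, 0, 3, 0, 0, 0, 8.8],
  [0, 0, 1.8, 0, 0, 0, 8.8],
  [0, 0, 0, 0, 0, 0, 8.8],
  [0, 0, 0, 0, 0, 0, 2],
  [0, 0, 0, 0, 0, 0, 1],
  [0, 0, 0, 0, 0, 0, 0],
  [0, 0, 0, 0, 0, 0, 0],
  [0, 0, 0, 0, 0, 0, 0],
])

```text
clock: 4.85
eef_pos: [0.5536, -0.198, 0.0209]
tcp_rot: [180.0, -0.0, 22.3]
wrist_force: [-1.1, 0.1, -0.0]
finger_gap: 0.0401
grasp_force: 0.0
```

```bash
python3 st.py
```

```text
4.85 q [-22.1  18.7 112.8   0.   48.5  45.6] p [ 0.5536 -0.198   0.0209] r [ 1.7999e+02 -1.0000e-02  2.2300e+01] F [-1.1  0.1 -0. ] M [-0.   -0.02  0.01] gap 0.0401 gf 0.0
```

Call:
step_arm([
  [0, 0, 0.3, 0, 0, 0, 3.5],
  [0, 0, 0, 0, 0, 0, 0],
  [0, 0, 0, 0, 0, 0, 0],
  [0, 0, 0, 0, 0, 0, 0],
  [0, 0, 0, 0, 0, 0, 0],
  [0, 0, 0, 0, 0, 0, 0],
  [0, 0, 0, 0, 0, 0, 0],
  [0, 0, 0, 0, 0, 0, 0],
])

```text
clock: 5.85
eef_pos: [0.5534, -0.1981, 0.0175]
tcp_rot: [-180.0, 0.0, 22.3]
wrist_force: [0.3, -0.0, -4.0]
finger_gap: 0.0257
grasp_force: 30.0
```

```bash
python3 st.py
```

```text
5.85 q [-22.1  18.9 112.9  -0.   48.2  45.6] p [ 0.5534 -0.1981  0.0175] r [-1.80e+02  1.00e-02  2.23e+01] F [ 0.3 -0.  -4. ] M [-0.   -0.04  0.03] gap 0.0257 gf 30.0
```

Call:
step_arm([
  [0, 0, -1, 0, 0, 0, 0],
  [0, 0, -3, 0, 0, 0, 0],
  [0, 0, -5, 0, 0, 0, 0],
  [0, 0, -5, 0, 0, 0, 0],
  [0, 0, -4, 0, 0, 0, 0],
  [0, 0, 0, 0, 0, 0, 0],
  [0, 0, 0, 0, 0, 0, 0],
])

```text
clock: 6.72
eef_pos: [0.5525, -0.1977, 0.1962]
tcp_rot: [-179.9, 0.1, 22.3]
wrist_force: [-0.1, 0.6, -5.0]
finger_gap: 0.0256
grasp_force: 30.0
```

```bash
python3 st.py
```

```text
6.72 q [-22.1   7.5 105.6  -0.   67.1  45.6] p [ 0.5525 -0.1977  0.1962] r [-1.7992e+02  9.0000e-02  2.2300e+01] F [-0.1  0.6 -5. ] M [0.03 0.06 0.03] gap 0.0256 gf 30.0
```

Call:
step_arm([
  [0, 0, -2, 0, 0, -0.9, 0],
  [0, 0, 0, 0, 0, -0.95, 0],
  [0, 0, 0, 0, 0, -0.95, 0],
  [0, 0, 0, 0, 0, -0.95, 0],
  [0, 0, 0, 0, 0, -0.95, 0],
  [0, 0, 0, 0, 0, -0.95, 0],
  [0, 0, 0, 0, 0, -0.92, 0],
  [0, 0, 0, 0, 0, 0, 0],
])

```text
clock: 7.72
eef_pos: [0.5517, -0.1973, 0.2142]
tcp_rot: [-179.7, -0.1, 87.9]
wrist_force: [-0.1, -0.6, -5.2]
finger_gap: 0.0257
grasp_force: 30.0
```

```bash
python3 st.py
```

```text
7.72 q [-22.1   6.7 104.4   0.   69.2 -20. ] p [ 0.5517 -0.1973  0.2142] r [-1.7969e+02 -1.1000e-01  8.7900e+01] F [-0.1 -0.6 -5.2] M [-0.08 -0.08 -0.06] gap 0.0257 gf 30.0
```

Call:
step_arm([
  [4.7, -0.07, 0, 0, 0, 0, 0],
  [4.7, -0.07, 0, 0, 0, 0, 0],
  [4.7, -0.07, 0, 0, 0, 0, 0],
  [4.7, -0.07, 0, 0, 0, 0, 0],
  [4.7, -0.07, 0, 0, 0, 0, 0],
  [4.7, -0.07, 0, 0, 0, 0, 0],
  [0, 0, 0, 0, 0, 0, 0],
  [0, 0, 0, 0, 0, 0, 0],
])

```text
clock: 8.72
eef_pos: [0.5583, 0.0837, 0.2163]
tcp_rot: [-179.9, 0.1, 88.0]
wrist_force: [-0.4, -0.1, -3.3]
finger_gap: 0.0259
grasp_force: 30.0
```

```bash
python3 st.py
python3 - <<'E'
from fit import *
H,B,P=np.load('poses.npy')
for n in('top','side'):
    c=ctrl.capture(n)
    im=cv2.resize(c['pixels'],None,fx=4,fy=4,interpolation=cv2.INTER_CUBIC)
    def L(q,M,col,closed=True):
        cv2.polylines(im,[np.int32(np.round(proj(c,T(q,M))*4+2))],closed,col,1)
    F=[[-.165,-.075,.12],[-.165,.075,.12],[.165,.075,.12],[.165,-.075,.12]]
    L(H,F,(0,0,255))
    o=ctrl.observe();p=o['eef_pos'];z=p[2]-.0055
    L([p[0],p[1],np.radians(o['tcp_rot'][2]+180)],[[-.075,-.038,z],[-.075,.038,z],[.075,.038,z],[.111,.022,z],[.111,-.022,z],[.075,-.038,z]],(0,255,0))
    a,b=((640,1020),(520,1160)) if n=='top' else ((560,1060),(750,1250))
    cv2.imwrite(f'pics/hd_{n}.png',im[a[0]:a[1],b[0]:b[1]])
E
```

```text
8.72 q [  6.    4.2 107.   -0.   69.    8.1] p [0.5583 0.0837 0.2163] r [-1.7986e+02  6.0000e-02  8.7950e+01] F [-0.4 -0.1 -3.3] M [-0.11 -0.11  0.05] gap 0.0259 gf 30.0
```

View pics/hd_top.png

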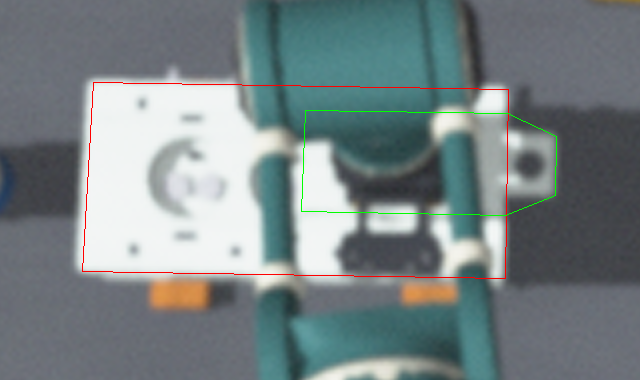

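View pics/hd_side.png

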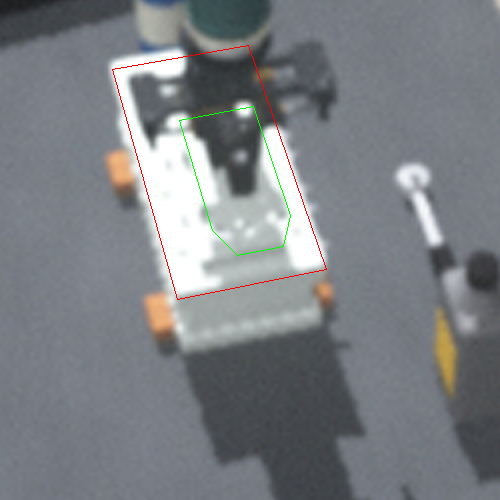

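Call:
step_arm([
  [0, 0, 3, 0, 0, 0, 0],
  [0, 0, 3, 0, 0, 0, 0],
  [0, 0, 1, 0, 0, 0, 0],
  [0, 0, 0, 0, 0, 0, 0],
  [0, 0, 0, 0, 0, 0, 0],
  [0, 0, 0, 0, 0, 0, 0],
])

```text
clock: 9.57
eef_pos: [0.5603, 0.084, 0.1493]
tcp_rot: [179.8, -0.0, 88.0]
wrist_force: [0.0, 0.1, -4.2]
finger_gap: 0.0255
grasp_force: 30.0
```

```bash
python3 st.py
```

```text
9.57 q [  6.    7.5 110.8  -0.   61.5   8. ] p [0.5603 0.084  0.1493] r [ 1.7985e+02 -2.0000e-02  8.7990e+01] F [ 0.   0.1 -4.2] M [-0.04 -0.09  0.05] gap 0.0255 gf 30.0
```

Call:
step_arm([
  [0, 0, 0.2, 0, 0, 0, 0],
  [0, 0, 0.2, 0, 0, 0, 0],
  [0, 0, 0.1, 0, 0, 0, 0],
  [0, 0, 0, 0, 0, 0, 0],
  [0, 0, 0, 0, 0, 0, 0],
])

```text
clock: 10.2
eef_pos: [0.5591, 0.084, 0.1427]
tcp_rot: [-180.0, -0.0, 88.0]
wrist_force: [-0.1, 0.2, -4.0]
finger_gap: 0.026
grasp_force: 30.0
```

```bash
python3 st.py
```

```text
10.2 q [  6.    7.9 111.1   0.   61.    8. ] p [0.5591 0.084  0.1427] r [-180.   -0.   88.] F [-0.1  0.2 -4. ] M [-0.06 -0.08  0.01] gap 0.026 gf 30.0
```

Call:
step_arm([
  [0, 0, 0.2, 0, 0, 0, 0],
  [0, 0, 0.1, 0, 0, 0, 0],
  [0, 0, 0, 0, 0, 0, 0],
])

```text
clock: 10.58
eef_pos: [0.559, 0.0839, 0.1395]
tcp_rot: [-180.0, 0.0, 88.0]
wrist_force: [0.3, 0.5, -5.2]
finger_gap: 0.0257
grasp_force: 30.0
```

Call:
step_arm([
  [0, 0, 0.1, 0, 0, 0, 0],
  [0, 0, 0, 0, 0, 0, 0],
])

```text
clock: 10.82
eef_pos: [0.5591, 0.0839, 0.1386]
tcp_rot: [-180.0, -0.0, 88.0]
wrist_force: [0.5, -0.3, -4.2]
finger_gap: 0.0255
grasp_force: 30.0
```

Call:
step_arm([
  [0, 0, 0.1, 0, 0, 0, 0],
  [0, 0, 0, 0, 0, 0, 0],
])

```text
clock: 11.08
eef_pos: [0.5591, 0.0839, 0.1376]
tcp_rot: [-180.0, 0.0, 88.0]
wrist_force: [-0.5, 1.0, -4.7]
finger_gap: 0.0258
grasp_force: 30.0
```

Call:
step_arm([
  [0, 0, 0.1, 0, 0, 0, 0],
  [0, 0, 0, 0, 0, 0, 0],
])

```text
clock: 11.32
eef_pos: [0.5593, 0.084, 0.1371]
tcp_rot: [180.0, -0.0, 88.0]
wrist_force: [-1.3, -0.2, -2.3]
finger_gap: 0.0257
grasp_force: 30.0
```

Call:
step_arm([
  [0, 0, 0.05, 0, 0, 0, 0],
  [0, 0, 0, 0, 0, 0, 0],
])

```text
clock: 11.58
eef_pos: [0.5593, 0.084, 0.1371]
tcp_rot: [180.0, -0.0, 88.0]
wrist_force: [-3.6, 0.3, 5.5]
finger_gap: 0.0257
grasp_force: 30.0
```

Call:
step_arm([
  [0, 0, 0, 0, 0, 0, 0],
  [0, 0, 0, 0, 0, 0, 0],
  [0, 0, 0, 0, 0, 0, 0],
])

```text
clock: 11.95
eef_pos: [0.5593, 0.084, 0.1371]
tcp_rot: [180.0, -0.0, 88.0]
wrist_force: [-4.4, 0.1, 6.2]
finger_gap: 0.0258
grasp_force: 30.0
```

Call:
step_arm([
  [0.2, 0, 0, 0, 0, 0, 0],
  [0.3, 0, 0, 0, 0, 0, 0],
  [0.4, 0, 0, 0, 0, 0, 0],
  [0.4, 0, 0, 0, 0, 0, 0],
])

```text
clock: 12.45
eef_pos: [0.5609, 0.0961, 0.1372]
tcp_rot: [179.8, 0.1, 88.0]
wrist_force: [0.8, -6.0, 4.7]
finger_gap: 0.026
grasp_force: 30.0
```

Call:
step_arm([
  [0.4, 0, 0, 0, 0, 0, 0],
  [0.4, 0, 0, 0, 0, 0, 0],
  [0.4, 0, 0, 0, 0, 0, 0],
  [0.4, 0, 0, 0, 0, 0, 0],
  [0.4, 0, 0, 0, 0, 0, 0],
  [0.4, 0, 0, 0, 0, 0, 0],
])

```text
clock: 13.2
eef_pos: [0.5617, 0.1202, 0.1372]
tcp_rot: [179.8, 0.1, 88.0]
wrist_force: [-0.5, -5.2, 4.4]
finger_gap: 0.0257
grasp_force: 30.0
```

Call:
step_arm([
  [0.4, 0, 0, 0, 0, 0, 0],
  [0.4, 0, 0, 0, 0, 0, 0],
  [0.4, 0, 0, 0, 0, 0, 0],
  [0.4, 0, 0, 0, 0, 0, 0],
])

```text
clock: 13.7
eef_pos: [0.5622, 0.1362, 0.1371]
tcp_rot: [179.8, 0.1, 88.0]
wrist_force: [-0.0, -5.5, 5.2]
finger_gap: 0.0258
grasp_force: 30.0
```

Call:
step_arm([
  [0.4, 0, 0, 0, 0, 0, 0],
  [0.4, 0, 0, 0, 0, 0, 0],
  [0.4, 0, 0, 0, 0, 0, 0],
  [0.4, 0, 0, 0, 0, 0, 0],
  [0.4, 0, 0, 0, 0, 0, 0],
  [0.4, 0, 0, 0, 0, 0, 0],
  [0.4, 0, 0, 0, 0, 0, 0],
  [0.4, 0, 0, 0, 0, 0, 0],
  [0.4, 0, 0, 0, 0, 0, 0],
  [0.4, 0, 0, 0, 0, 0, 0],
])

```text
clock: 14.95
eef_pos: [0.5636, 0.1762, 0.1372]
tcp_rot: [179.9, 0.1, 88.0]
wrist_force: [-0.4, -6.2, 4.4]
finger_gap: 0.0257
grasp_force: 30.0
```

Call:
step_arm([
  [0.4, 0, 0, 0, 0, 0, 0],
  [0.4, 0, 0, 0, 0, 0, 0],
  [0.4, 0, 0, 0, 0, 0, 0],
  [0.4, 0, 0, 0, 0, 0, 0],
  [0.4, 0, 0, 0, 0, 0, 0],
  [0.4, 0, 0, 0, 0, 0, 0],
  [0.4, 0, 0, 0, 0, 0, 0],
  [0.4, 0, 0, 0, 0, 0, 0],
  [0.4, 0, 0, 0, 0, 0, 0],
  [0.4, 0, 0, 0, 0, 0, 0],
])

```text
clock: 16.2
eef_pos: [0.5649, 0.2161, 0.1371]
tcp_rot: [179.9, 0.1, 88.0]
wrist_force: [0.1, -5.2, 4.6]
finger_gap: 0.0258
grasp_force: 30.0
```

Call:
step_arm([
  [0.4, 0, 0, 0, 0, 0, 0],
  [0.4, 0, 0, 0, 0, 0, 0],
  [0.4, 0, 0, 0, 0, 0, 0],
  [0.4, 0, 0, 0, 0, 0, 0],
  [0.4, 0, 0, 0, 0, 0, 0],
  [0.4, 0, 0, 0, 0, 0, 0],
  [0.4, 0, 0, 0, 0, 0, 0],
  [0.4, 0, 0, 0, 0, 0, 0],
  [0.4, 0, 0, 0, 0, 0, 0],
  [0.4, 0, 0, 0, 0, 0, 0],
  [0.4, 0, 0, 0, 0, 0, 0],
  [0.4, 0, 0, 0, 0, 0, 0],
])

```text
clock: 17.7
eef_pos: [0.5665, 0.2641, 0.1371]
tcp_rot: [179.9, 0.1, 88.0]
wrist_force: [-1.0, -6.5, 5.7]
finger_gap: 0.0259
grasp_force: 30.0
```

Call:
step_arm([
  [0, 0, 0, 0, 0, 0, 0],
  [0, 0, 0, 0, 0, 0, 0],
  [0, 0, 0, 0, 0, 0, 0],
  [0, 0, 0, 0, 0, 0, 0],
])

```text
clock: 18.2
eef_pos: [0.5665, 0.2647, 0.1371]
tcp_rot: [179.9, -0.0, 88.0]
wrist_force: [0.3, -4.1, 4.8]
finger_gap: 0.0257
grasp_force: 30.0
```

```bash
python3 st.py
```

```text
18.2 q [ 2.280e+01  1.430e+01  1.041e+02 -1.000e-01  6.150e+01  2.480e+01] p [0.5665 0.2647 0.1371] r [ 1.7987e+02 -1.0000e-02  8.8010e+01] F [ 0.3 -4.1  4.8] M [-0.71  0.16  0.15] gap 0.0257 gf 30.0
```

Call:
step_arm([
  [0, 0, -1, 0, 0, 0, 0],
  [0, 0, -4, 0, 0, 0, 0],
  [0, 0, -6, 0, 0, 0, 0],
  [0, 0, -6, 0, 0, 0, 0],
  [-2, 0, -2, 0, 0, 0, 0],
])

```text
clock: 18.82
eef_pos: [0.5662, 0.2464, 0.3306]
tcp_rot: [179.6, -0.2, 88.1]
wrist_force: [-0.1, 0.3, -5.0]
finger_gap: 0.0259
grasp_force: 30.0
```

```bash
python3 st.py
```

```text
18.82 q [21.2  6.2 92.8  0.1 80.6 23. ] p [0.5662 0.2464 0.3306] r [179.63  -0.22  88.12] F [-0.1  0.3 -5. ] M [-0.03 -0.1   0.03] gap 0.0259 gf 30.0
```

Call:
step_arm([
  [-5.6, -0.9, 0, 0, 0, 0, 0],
  [-5.6, -0.9, 0, 0, 0, 0, 0],
  [-5.6, -0.9, 0, 0, 0, 0, 0],
  [-5.6, -0.9, 0, 0, 0, 0, 0],
  [-5.6, -0.9, 0, 0, 0, 0, 0],
  [-5.6, -0.9, 0, 0, 0, 0, 0],
  [0, 0, 0, 0, 0, 0, 0],
])

```text
clock: 19.7
eef_pos: [0.4965, -0.0931, 0.3233]
tcp_rot: [-179.7, 0.0, 87.6]
wrist_force: [0.1, 0.3, -4.7]
finger_gap: 0.0255
grasp_force: 30.0
```

```bash
python3 st.py
```

```text
19.7 q [-1.340e+01 -5.800e+00  1.056e+02 -1.000e-01  8.050e+01 -1.100e+01] p [ 0.4965 -0.0931  0.3233] r [-1.7974e+02  4.0000e-02  8.7640e+01] F [ 0.1  0.3 -4.7] M [ 0.07 -0.19  0.01] gap 0.0255 gf 30.0
```

Call:
step_arm([
  [0, 0, 0, 0, 0.8, 0, 0],
  [0, 0, 0, 0, 0.8, 0, 0],
  [0, 0, 0, 0, 0, 0, 0],
])

```text
clock: 20.08
eef_pos: [0.4978, -0.0905, 0.3233]
tcp_rot: [-179.7, -16.0, 87.7]
wrist_force: [-0.5, -0.1, -5.9]
finger_gap: 0.0259
grasp_force: 30.0
```

```bash
python3 st.py
```

```text
20.07 q [-23.1  -3.  104.3  14.9  84.9 -23. ] p [ 0.4978 -0.0905  0.3233] r [-179.72  -16.01   87.7 ] F [-0.5 -0.1 -5.9] M [-0.4  -0.13 -0.03] gap 0.0259 gf 30.0
```

```bash
cat > kin.py <<'E'
from h import *
import json
from scipy.optimize import least_squares
D=[json.loads(l) for l in open('log.jsonl')]
D.append([[-77.516,15.1216,91.902,0.001,72.978,-2.114],[.17013,-.6532,.23869],[-179.998,0,14.598]])
E=lambda a,d:R.from_euler(a,d,degrees=True).as_matrix()
def fk(q,g):
    h,a1,L2,a3,d4,dt,e,x6,x7=g   # e lateral offset
    z=np.array([0,0,1.]);x=np.array([1.,0,0]);y=np.array([0,1.,0])
    A=E('z',q[0]); p=A@(h*z+a1*x+e*y)
    A=A@E('y',q[1]); p=p+A@(L2*z)
    A=A@E('y',q[2]); p=p+A@(a3*x+d4*z)   # forearm along local z
    A=A@E('z',q[3])@E('y',q[4]); p=p+A@(x6*x+x7*y)
    A=A@E('z',q[5]); p=p+A@(dt*z)
    return p,A
def fixrot():
    # constant tool roll
    q,p,r=D[0]; A=fk(q,np.zeros(9))[1]; return A.T@rot(r)
if __name__=='__main__':
    for q,p,r in D:
        A=fk(q,np.zeros(9))[1]; print(np.round((A.T@rot(r)),3).tolist())
    f=lambda g:np.concatenate([fk(q,g)[0]-p for q,p,r in D])
    s=least_squares(f,[.3,0,.4,0,.4,.2,.02,0,0]);print(s.x.round(4),np.abs(s.fun).max());np.save('g.npy',s.x)
E
python3 kin.py
```

```text
[[0.0, -1.0, 0.0], [1.0, 0.0, -0.0], [0.0, -0.0, 1.0]]
[[-0.0, -1.0, 0.0], [1.0, -0.0, 0.0], [-0.0, 0.0, 1.0]]
[[0.0, -1.0, 0.0], [1.0, 0.0, 0.0], [-0.0, 0.0, 1.0]]
[[-0.0, -1.0, -0.0], [1.0, 0.0, 0.0], [-0.0, -0.0, 1.0]]
[[0.0, -1.0, 0.0], [1.0, 0.0, 0.0], [-0.0, 0.0, 1.0]]
[[0.0, -1.0, 0.0], [1.0, 0.0, 0.0], [-0.0, 0.0, 1.0]]
[[0.0, -1.0, 0.0], [1.0, 0.0, 0.0], [-0.0, 0.0, 1.0]]
[[-0.0, -1.0, 0.0], [1.0, -0.0, 0.0], [-0.0, 0.0, 1.0]]
[[-0.0, -1.0, -0.0], [1.0, -0.0, 0.0], [-0.0, 0.0, 1.0]]
[[0.0, -1.0, 0.0], [1.0, 0.0, 0.0], [-0.0, 0.0, 1.0]]
[[0.0, -1.0, -0.0], [1.0, 0.0, 0.0], [-0.0, -0.0, 1.0]]
[[0.0, -1.0, -0.0], [1.0, 0.0, 0.0], [-0.0, -0.0, 1.0]]
[[0.0, -1.0, -0.0], [1.0, 0.0, 0.0], [-0.0, -0.0, 1.0]]
[[0.0, -1.0, -0.0], [1.0, 0.0, 0.0], [-0.0, -0.0, 1.0]]
[[0.0, -1.0, 0.0], [1.0, 0.0, -0.0], [0.0, 0.0, 1.0]]
[0.2518 0.     0.512  0.0014 0.5662 0.3403 0.0249 0.     0.    ] 4.682463933536329e-06
```

```bash
cat > ik.py <<'E'
from kin import *
g=np.load('g.npy'); C=np.array([[0,-1,0],[1,0,0],[0,0,1.]])
lo=np.array([-150.88,-54.13,17.81,-75.09,0,-146.25]);hi=np.array([150.88,125.18,147.31,255.09,152.58,146.25])
def FK(q): p,A=fk(q,g); return p,A@C
def ik(p,A,q0=None,n=30,rng=np.random.default_rng(0)):
    def f(q):
        a,B=FK(q); return np.r_[(a-p)*10,R.from_matrix(B.T@A).as_rotvec()]
    sols=[]
    for k in range(n if q0 is None else 1):
        s=least_squares(f,np.clip(q0 if q0 is not None else rng.uniform(lo,hi),lo+.01,hi-.01),bounds=(lo,hi),x_scale=30)
        if np.abs(s.fun).max()<1e-4 and not any(np.abs(s.x-t).max()<1 for t in sols): sols.append(s.x)
        best=s
    return sols if q0 is None else (best.x,np.abs(best.fun).max())
def tool(az,el,roll=0): # tool z azimuth, elevation; tool x down, roll about tool z
    a,e=np.radians([az,el]); z=np.array([np.cos(a)*np.cos(e),np.sin(a)*np.cos(e),np.sin(e)])
    x=-np.array([0,0,1.]); x=x-z*(x@z); x/=np.linalg.norm(x)
    return np.c_[x,np.cross(z,x),z]@E('z',roll)
HOLE=np.array([-.091,0,.0095])
E
python3 - <<'E'
from ik import *
tip=np.array([.537,-.395,.263])
for az in(-79,-69,-60,-89):
  for el in(0,-15,-25,15):
    for sgn in (0,):
      A=tool(az,el); p=tip-A@HOLE
      print(az,el,p.round(3),[s.round(0).tolist() for s in ik(p,A,n=12)])
E
```

```text
-79 0 [ 0.535 -0.386  0.172] [[-9.0, 30.0, 127.0, 251.0, 82.0, 69.0]]
-79 -15 [ 0.531 -0.363  0.178] []
-79 -25 [ 0.528 -0.349  0.185] []
-79 15 [ 0.54  -0.409  0.173] [[-13.0, 42.0, 123.0, 243.0, 99.0, 76.0]]
-69 0 [ 0.534 -0.386  0.172] [[-13.0, 27.0, 134.0, 238.0, 80.0, 74.0]]
-69 -15 [ 0.525 -0.364  0.178] [[-12.0, 13.0, 135.0, 249.0, 61.0, 60.0]]
-69 -25 [ 0.52  -0.351  0.185] []
-69 15 [ 0.542 -0.408  0.173] [[-17.0, 40.0, 129.0, 231.0, 98.0, 82.0]]
-60 0 [ 0.532 -0.387  0.172] [[-18.0, 25.0, 139.0, 223.0, 78.0, 79.0]]
-60 -15 [ 0.521 -0.367  0.178] [[-17.0, 9.0, 141.0, 234.0, 55.0, 65.0]]
-60 -25 [ 0.513 -0.354  0.185] [[-17.0, 1.0, 139.0, 248.0, 41.0, 49.0]]
-60 15 [ 0.544 -0.407  0.173] [[-21.0, 40.0, 133.0, 218.0, 99.0, 85.0]]
-89 0 [ 0.537 -0.386  0.172] []
-89 -15 [ 0.536 -0.362  0.178] []
-89 -25 [ 0.536 -0.348  0.185] []
-89 15 [ 0.537 -0.409  0.173] [[-11.0, 44.0, 117.0, 254.0, 100.0, 71.0]]
```

```bash
cat > plan.py <<'E'
from ik import *
def rows(q0,q1,maxn=12,ang=9.6,sh=5.5,grip=0):
    """joint-interpolated path -> rows"""
    q0=np.array(q0,float);q1=np.array(q1,float);out=[];t=0;qq=[]
    p,A=FK(q0)
    while t<1-1e-9 and len(out)<maxn:
        dt=1-t
        while 1:
            q=q0+(q1-q0)*(t+dt);b,B=FK(q);d=A.T@(b-p)*100;w=np.degrees(R.from_matrix(A.T@B).as_rotvec())
            if np.linalg.norm(w)<=ang and np.linalg.norm(d)<=sh and np.abs((q1-q0)*dt).max()<=10:break
            dt*=.97
        out.append([round(float(v),2) for v in [*d,*(w/10)]]+[grip])
        # dead-reckon with rounded values
        r=out[-1];p=p+A@np.array(r[:3])/100;A=A@R.from_rotvec(np.radians(np.array(r[3:6])*10)).as_matrix();t+=dt
    print('t',round(t,3),'n',len(out),'q',(q0+(q1-q0)*t).round(1).tolist());print(out)
E
python3 - <<'E'
from plan import *
tip=np.array([.537,-.395,.263]); out=np.array([-.186,.982,0])
A=tool(-69,0)
for dz,d in((0,.05),(.1,.05),(.2,.05),(.28,.05),(.35,.05),(.4,.12)):
    p=tip+out*d+[0,0,dz]-A@HOLE; print(dz,d,p.round(3),[s.round(1).tolist() for s in ik(p,A,n=10)])
q=ctrl.observe()['q']
W1=[-22,-12,88,20,85,-23]; print(FK(W1)[0]); rows(q,W1)
E
```

```text
0 0.05 [ 0.524 -0.337  0.172] [[-6.3, 26.4, 135.5, 243.9, 81.8, 73.8]]
0.1 0.05 [ 0.524 -0.337  0.272] [[-6.3, 11.7, 136.4, 246.3, 76.0, 61.0]]
0.2 0.05 [ 0.524 -0.337  0.372] [[-6.3, -0.8, 134.4, 250.4, 70.6, 47.0]]
0.28 0.05 [ 0.524 -0.337  0.452] [[-6.3, -8.3, 130.9, 254.5, 67.3, 35.8]]
0.35 0.05 [ 0.524 -0.337  0.522] []
0.4 0.12 [ 0.511 -0.268  0.572] []
[ 0.5618801  -0.07511607  0.58632686]
t 1.0 n 6 q [-22.0, -12.0, 88.0, 20.0, 85.0, -23.0]
[[1.37, 2.21, -4.76, -0.5, -0.09, -0.15, 0], [1.47, 2.18, -4.75, -0.49, -0.08, -0.16, 0], [1.56, 2.17, -4.72, -0.48, -0.08, -0.16, 0], [1.65, 2.17, -4.72, -0.47, -0.07, -0.17, 0], [1.74, 2.17, -4.71, -0.46, -0.07, -0.17, 0], [0.06, 0.07, -0.15, -0.02, 0.0, -0.01, 0]]
```

```bash
cat >> plan.py <<'E'
PAN=np.array([.549,-.4645,0.]);PA=E('z',-79.3)
BODY=np.array([[x,y,z] for x in(-.113,.077) for y in(-.038,.038) for z in(-.045,.018)]+[[x,y,z] for x in(-.04,.04) for y in(-.095,.095) for z in(-.065,-.2)]+[[0,0,-.34]])
def check(qs):
    for a,b in zip(qs,qs[1:]):
        m=[]
        for t in np.linspace(0,1,13):
            p,A=FK(np.array(a)+(np.array(b)-np.array(a))*t);P=p+BODY@A.T; Q=(P-PAN)@PA
            m.append((P[:,2].min(),np.hypot(P[:,0],P[:,1]).min(),Q[:,0].max()))
        m=np.array(m);print('minz',m[:,0].round(2).tolist(),'\n minr',m[:,1].min().round(2),' panel x max',m[:,2].round(2).tolist())
E
python3 - <<'E'
from plan import *
W1=[-22,-12,88,20,85,-23];W2=[-10,-12,100,240,80,60];A1=[-6.3,11.7,136.4,246.3,76,61];A0=[-6.3,26.4,135.5,243.9,81.8,73.8]
check([ctrl.observe()['q'],W1,W2,A1,A0])
E
```

```text
minz [0.27, 0.29, 0.31, 0.33, 0.35, 0.38, 0.4, 0.42, 0.44, 0.46, 0.49, 0.51, 0.53] 
 minr 0.4  panel x max [-0.25, -0.25, -0.25, -0.25, -0.24, -0.24, -0.25, -0.25, -0.25, -0.25, -0.25, -0.25, -0.26]
minz [0.53, 0.54, 0.58, 0.66, 0.76, 0.84, 0.83, 0.82, 0.81, 0.8, 0.79, 0.78, 0.75] 
 minr 0.36  panel x max [-0.26, -0.33, -0.35, -0.36, -0.36, -0.37, -0.38, -0.38, -0.37, -0.28, -0.18, -0.11, -0.07]
minz [0.75, 0.7, 0.66, 0.61, 0.56, 0.51, 0.46, 0.42, 0.38, 0.34, 0.29, 0.24, 0.19] 
 minr 0.4  panel x max [-0.07, -0.06, -0.06, -0.05, -0.05, -0.05, -0.05, -0.06, -0.07, -0.07, -0.08, -0.09, -0.11]
minz [0.19, 0.19, 0.18, 0.17, 0.16, 0.15, 0.15, 0.14, 0.13, 0.12, 0.11, 0.1, 0.09] 
 minr 0.4  panel x max [-0.11, -0.11, -0.1, -0.1, -0.1, -0.1, -0.1, -0.1, -0.1, -0.1, -0.1, -0.1, -0.11]
```

Call:
step_arm([
  [1.4, 2.2, -4.75, -0.5, -0.09, -0.15, 0],
  [1.5, 2.2, -4.75, -0.5, -0.08, -0.16, 0],
  [1.6, 2.2, -4.7, -0.5, -0.08, -0.16, 0],
  [1.6, 2.2, -4.7, -0.5, -0.07, -0.17, 0],
  [1.7, 2.2, -4.7, -0.45, -0.07, -0.17, 0],
])

```text
clock: 20.7
eef_pos: [0.5616, -0.072, 0.5878]
tcp_rot: [153.9, -10.2, 95.2]
wrist_force: [0.6, -0.2, -4.6]
finger_gap: 0.0259
grasp_force: 30.0
```

Run:
```python
from plan import *
q=ctrl.observe()['q'];print(q.round(1)); rows(q,[-10,-12,100,240,80,60])
```

```text
[-21.8 -12.4  88.3  20.1  84.5 -23. ]
t 0.456 n 12 q [-16.4, -12.2, 93.6, 120.3, 82.5, 14.8]
[[4.92, 1.78, 0.17, -0.27, 0.81, 0.38, 0], [4.89, 1.44, 0.18, -0.22, 0.82, 0.39, 0], [4.97, 1.17, 0.19, -0.18, 0.84, 0.41, 0], [4.88, 0.85, 0.19, -0.13, 0.84, 0.41, 0], [4.76, 0.58, 0.18, -0.08, 0.83, 0.42, 0], [4.77, 0.33, 0.14, -0.04, 0.85, 0.44, 0], [4.6, 0.09, 0.12, 0.0, 0.83, 0.44, 0], [4.58, -0.12, 0.06, 0.04, 0.84, 0.46, 0], [4.39, -0.32, 0.02, 0.08, 0.81, 0.46, 0], [4.35, -0.51, -0.05, 0.12, 0.81, 0.46, 0], [4.28, -0.68, -0.12, 0.16, 0.8, 0.48, 0], [4.21, -0.84, -0.2, 0.19, 0.8, 0.47, 0]]
```

Call:
step_arm([
  [4.9, 1.8, 0.2, -0.27, 0.81, 0.38, 0],
  [4.9, 1.45, 0.2, -0.22, 0.82, 0.39, 0],
  [4.95, 1.2, 0.2, -0.18, 0.84, 0.41, 0],
  [4.9, 0.85, 0.2, -0.13, 0.84, 0.41, 0],
  [4.8, 0.6, 0.2, -0.08, 0.83, 0.42, 0],
  [4.8, 0.3, 0.1, -0.04, 0.85, 0.44, 0],
])

```text
clock: 21.45
eef_pos: [0.5908, 0.161, 0.7587]
tcp_rot: [136.1, -65.4, 107.2]
wrist_force: [0.3, 0.9, -4.6]
finger_gap: 0.0259
grasp_force: 30.0
```

Run:
```python
from plan import *
q=ctrl.observe()['q'];print(q.round(1)); rows(q,[-10,-12,100,240,80,60])
```

```text
[-19.  -12.2  91.   70.8  83.6  -3.7]
t 0.586 n 12 q [-13.7, -12.1, 96.3, 169.9, 81.5, 33.6]
[[4.61, 0.08, 0.11, 0.0, 0.83, 0.44, 0], [4.58, -0.14, 0.06, 0.05, 0.84, 0.45, 0], [4.53, -0.34, 0.0, 0.08, 0.83, 0.47, 0], [4.34, -0.53, -0.05, 0.13, 0.81, 0.46, 0], [4.28, -0.69, -0.13, 0.15, 0.8, 0.47, 0], [4.2, -0.86, -0.19, 0.19, 0.8, 0.48, 0], [4.12, -1.01, -0.27, 0.23, 0.77, 0.47, 0], [4.03, -1.16, -0.34, 0.25, 0.76, 0.48, 0], [4.04, -1.33, -0.43, 0.29, 0.76, 0.48, 0], [4.04, -1.51, -0.51, 0.33, 0.75, 0.49, 0], [4.0, -1.68, -0.59, 0.36, 0.74, 0.49, 0], [3.93, -1.85, -0.64, 0.38, 0.71, 0.48, 0]]
```

Tracking is exact.

Call:
step_arm([
  [4.6, 0.1, 0.1, 0, 0.83, 0.44, 0],
  [4.6, -0.15, 0.05, 0.05, 0.84, 0.45, 0],
  [4.5, -0.35, 0, 0.08, 0.83, 0.47, 0],
  [4.35, -0.55, -0.05, 0.13, 0.81, 0.46, 0],
  [4.3, -0.7, -0.15, 0.15, 0.8, 0.47, 0],
  [4.2, -0.85, -0.2, 0.19, 0.8, 0.48, 0],
  [4.1, -1, -0.25, 0.23, 0.77, 0.47, 0],
  [4.05, -1.15, -0.35, 0.25, 0.76, 0.48, 0],
  [4.05, -1.35, -0.45, 0.29, 0.76, 0.48, 0],
  [4.05, -1.5, -0.5, 0.33, 0.75, 0.49, 0],
  [4, -1.7, -0.6, 0.36, 0.74, 0.49, 0],
  [3.9, -1.85, -0.65, 0.38, 0.71, 0.48, 0],
])

```text
clock: 22.95
eef_pos: [0.4772, -0.0313, 1.1437]
tcp_rot: [-7.6, -6.9, -70.7]
wrist_force: [0.1, 0.4, -3.7]
finger_gap: 0.0254
grasp_force: 30.0
```

Run:
```python
from plan import *
q=ctrl.observe()['q'];print(q.round(1)); rows(q,[-10,-12,100,240,80,60])
```

```text
[-13.8 -12.2  96.3 169.9  81.6  34. ]
t 1.0 n 9 q [-10.0, -12.0, 100.0, 240.0, 80.0, 60.0]
[[3.92, -2.06, -0.73, 0.43, 0.7, 0.48, 0], [3.86, -2.26, -0.77, 0.45, 0.68, 0.47, 0], [3.85, -2.49, -0.84, 0.49, 0.66, 0.48, 0], [3.72, -2.69, -0.87, 0.52, 0.63, 0.46, 0], [3.69, -2.95, -0.9, 0.55, 0.61, 0.46, 0], [3.55, -3.17, -0.91, 0.58, 0.58, 0.45, 0], [3.54, -3.51, -0.94, 0.63, 0.56, 0.46, 0], [3.33, -3.72, -0.92, 0.64, 0.51, 0.44, 0], [1.38, -1.77, -0.31, 0.3, 0.22, 0.19, 0]]
```

Call:
step_arm([
  [3.9, -2.05, -0.75, 0.43, 0.7, 0.48, 0],
  [3.85, -2.25, -0.75, 0.45, 0.68, 0.47, 0],
  [3.85, -2.5, -0.85, 0.49, 0.66, 0.48, 0],
  [3.7, -2.7, -0.85, 0.52, 0.63, 0.46, 0],
  [3.7, -2.95, -0.9, 0.55, 0.61, 0.46, 0],
  [3.55, -3.15, -0.9, 0.58, 0.58, 0.45, 0],
  [3.55, -3.5, -0.95, 0.63, 0.56, 0.46, 0],
  [3.35, -3.7, -0.9, 0.64, 0.51, 0.44, 0],
  [1.4, -1.75, -0.3, 0.3, 0.22, 0.19, 0],
])

```text
clock: 24.08
eef_pos: [0.4595, -0.351, 0.9384]
tcp_rot: [55.7, 28.5, -17.8]
wrist_force: [0.5, -0.5, -4.2]
finger_gap: 0.026
grasp_force: 30.0
```

Run:
```python
from plan import *
q=ctrl.observe()['q'];print(q.round(1)); rows(q,[-6.3,11.7,136.4,246.3,76,61])
```

```text
[-10.  -11.8 100.  240.2  80.2  60.1]
t 0.92 n 12 q [-6.6, 9.8, 133.5, 245.8, 76.3, 60.9]
[[4.73, -1.87, -1.94, -0.04, 0.28, -0.34, 0], [4.77, -1.88, -1.91, -0.04, 0.28, -0.34, 0], [4.77, -1.9, -1.88, -0.04, 0.28, -0.35, 0], [4.72, -1.89, -1.82, -0.03, 0.28, -0.35, 0], [4.77, -1.93, -1.8, -0.04, 0.28, -0.37, 0], [4.76, -1.94, -1.77, -0.03, 0.29, -0.36, 0], [4.8, -2.0, -1.75, -0.03, 0.29, -0.38, 0], [4.74, -2.01, -1.69, -0.02, 0.28, -0.39, 0], [4.69, -2.03, -1.63, -0.03, 0.29, -0.39, 0], [4.75, -2.1, -1.63, -0.02, 0.29, -0.4, 0], [4.74, -2.17, -1.59, -0.01, 0.29, -0.42, 0], [4.73, -2.24, -1.56, -0.02, 0.29, -0.42, 0]]
```

Call:
step_arm([
  [4.75, -1.85, -1.95, -0.04, 0.28, -0.34, 0],
  [4.75, -1.9, -1.9, -0.04, 0.28, -0.34, 0],
  [4.75, -1.9, -1.9, -0.04, 0.28, -0.35, 0],
  [4.7, -1.9, -1.8, -0.03, 0.28, -0.35, 0],
  [4.75, -1.95, -1.8, -0.04, 0.28, -0.37, 0],
  [4.75, -1.95, -1.75, -0.03, 0.29, -0.36, 0],
  [4.8, -2, -1.75, -0.03, 0.29, -0.38, 0],
  [4.75, -2, -1.7, -0.02, 0.28, -0.39, 0],
  [4.7, -2.05, -1.65, -0.03, 0.29, -0.39, 0],
  [4.75, -2.1, -1.65, -0.02, 0.29, -0.4, 0],
])

```text
clock: 25.32
eef_pos: [0.5749, -0.3523, 0.4226]
tcp_rot: [55.0, 75.0, -14.3]
wrist_force: [0.7, 1.0, -5.4]
finger_gap: 0.0259
grasp_force: 30.0
```

Run:
```python
from plan import *
q=ctrl.observe()['q'];print(q.round(1)); rows(q,[-6.3,11.7,136.4,246.3,76,61])
A=tool(-69,0);tip=np.array([.537,-.395,.263]); out=np.array([-.186,.982,0])
q1,e=ik(tip+out*.05-A@HOLE,A,[-6.3,26.4,135.5,243.9,81.8,73.8]);print(q1,e)
rows([-6.3,11.7,136.4,246.3,76,61],q1)
```

```text
[ -7.5   5.7 127.6 244.6  76.8  60.7]
t 1.0 n 3 q [-6.3, 11.7, 136.4, 246.3, 76.0, 61.0]
[[4.77, -2.08, -1.64, -0.02, 0.29, -0.41, 0], [4.76, -2.14, -1.61, -0.01, 0.3, -0.42, 0], [4.42, -2.08, -1.46, -0.01, 0.27, -0.4, 0]]
[ -6.29813549  26.35897906 135.52553294 243.87134632  81.80164857
  73.79002501] 1.9402257578349236e-10
t 1.0 n 2 q [-6.3, 26.4, 135.5, 243.9, 81.8, 73.8]
[[5.42, 0.18, 0.14, 0.02, 0.0, 0.0, 0], [4.58, -0.16, -0.14, -0.02, 0.0, 0.01, 0]]
```

Call:
step_arm([
  [4.75, -2.1, -1.65, -0.02, 0.29, -0.41, 0],
  [4.75, -2.15, -1.6, -0.01, 0.3, -0.42, 0],
  [4.4, -2.1, -1.45, -0.01, 0.27, -0.4, 0],
  [5, 0, 0, 0, 0, 0, 0],
  [4.5, 0, 0, 0, 0, 0, 0],
  [0, 0, 0, 0, 0, 0, 0],
  [0, 0, 0, 0, 0, 0, 0],
])

```text
clock: 26.2
eef_pos: [0.5248, -0.3395, 0.1822]
tcp_rot: [14.3, 89.6, -54.8]
wrist_force: [0.2, -0.3, -3.7]
finger_gap: 0.0256
grasp_force: 30.0
```

```bash
python3 st.py
cat > ov.py <<'E'
import sys
from plan import *
from fit import T
o=ctrl.observe();p=o['eef_pos'];A=rot(o['tcp_rot']);hole=p+A@HOLE
Pp=np.load('poses.npy')[2]
tip,root=T(Pp,[[-.068,0,.263],[0,0,.245]])
print('hole',hole.round(4),'in panel',((hole-[Pp[0],Pp[1],0])@E('z',np.degrees(Pp[2]))).round(4))
ims=[]
for n in('top','side'):
    c=ctrl.capture(n); np.save(f'c_{n}.npy',c,allow_pickle=True)
    u=proj(c,[tip])[0]; k=6
    im=cv2.resize(c['pixels'],None,fx=k,fy=k,interpolation=cv2.INTER_CUBIC)
    pl=lambda P,col,cl:cv2.polylines(im,[np.int32(np.round(proj(c,np.array(P))*k+k/2))],cl,col,1)
    a=np.linspace(0,6.28,24)
    pl([hole+A@[.012*np.cos(t),.012*np.sin(t),-.004] for t in a],(0,0,255),True)
    pl([tip,root],(0,255,0),False)
    x,y=int(u[0]*k),int(u[1]*k); x0=max(0,x-200);y0=max(0,y-250); print(n,'crop origin',x0,y0)
    ims.append(im[y0:y0+500,x0:x0+400])
cv2.imwrite(f'pics/{sys.argv[1]}.png',np.hstack(ims))
E
python3 ov.py ap1
```

```text
26.2 q [ -6.6  25.3 135.5 243.7  81.7  72.9] p [ 0.5248 -0.3395  0.1822] r [ 14.3   89.57 -54.84] F [ 0.2 -0.3 -3.7] M [ 1.19  0.34 -0.03] gap 0.0256 gf 30.0
hole [ 0.5278 -0.3478  0.2732] in panel [-0.1186  0.001   0.2732]
top crop origin 2198 962
side crop origin 1467 1415
```

View pics/ap1.png

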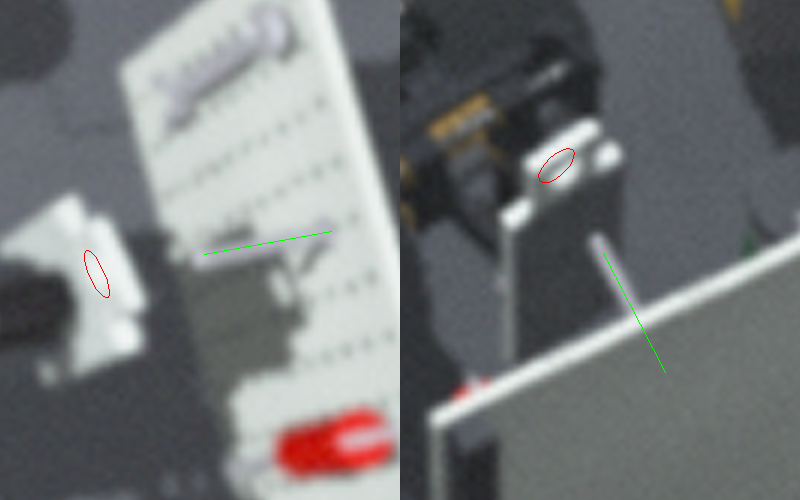

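Call:
step_arm([
  [0.5, -0.25, 1.5, 0, 0, 0, 0],
  [0.4, -0.28, 1.45, 0, 0, 0, 0],
  [0, 0, 0, 0, 0, 0, 0],
  [0, 0, 0, 0, 0, 0, 0],
  [0, 0, 0, 0, 0, 0, 0],
])

```text
clock: 26.92
eef_pos: [0.5288, -0.3701, 0.1721]
tcp_rot: [0.9, 89.6, -68.4]
wrist_force: [-0.9, -0.4, -4.6]
finger_gap: 0.0257
grasp_force: 30.0
```

```bash
python3 st.py; sed -i "s/k=6/k=10/; s/    pl(/    if len(sys.argv)>2: pl(/; s/im\[y0:y0+500,x0:x0+400\]/im[y0:y0+500,x0:x0+400].copy()/" ov.py; sed -i "s/print(n,'crop/print(n,'hole',(proj(c,[hole])[0]*k+k\/2-[x0,y0]).round(),'tip',(u*k+k\/2-[x0,y0]).round(),'root',(proj(c,[root])[0]*k+k\/2-[x0,y0]).round(),'crop/" ov.py; python3 ov.py ap2
```

```text
26.93 q [-10.7  27.1 134.5 239.8  80.9  74.2] p [ 0.5288 -0.3701  0.1721] r [  0.89  89.63 -68.4 ] F [-0.9 -0.4 -4.6] M [ 1.22  0.37 -0.04] gap 0.0257 gf 30.0
hole [ 0.532  -0.3784  0.2632] in panel [-0.0877 -0.0006  0.2632]
top hole [138. 271.] tip [206. 256.] root [418. 217.] crop origin 3797 1771
side hole [174. 209.] tip [205. 256.] root [308. 453.] crop origin 2579 2525
```

View pics/ap2.png

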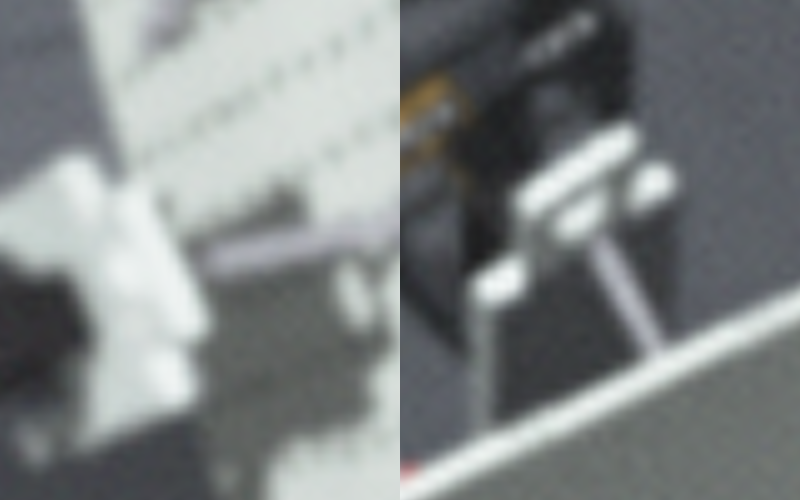

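Call:
step_arm([
  [0, -0.25, 0, 0, 0, 0, 0],
  [0.1, -0.18, 1, 0, 0, 0, 0],
  [0.25, -0.18, 1, 0, 0, 0, 0],
  [0.13, -0.1, 0.5, 0, 0, 0, 0],
  [0, 0, 0, 0, 0, 0, 0],
])

```text
clock: 27.65
eef_pos: [0.5309, -0.3967, 0.1673]
tcp_rot: [2.1, 89.6, -67.3]
wrist_force: [0.8, 0.4, -4.0]
finger_gap: 0.0257
grasp_force: 30.0
```

Call:
step_arm([
  [0.25, -0.18, 1, 0, 0, 0, 0],
  [0.25, -0.18, 1, 0, 0, 0, 0],
  [0, 0, 0, 0, 0, 0, 0],
])

```text
clock: 28.02
eef_pos: [0.5348, -0.4169, 0.1625]
tcp_rot: [3.2, 89.6, -66.2]
wrist_force: [0.5, 0.0, -4.5]
finger_gap: 0.0257
grasp_force: 30.0
```

```bash
python3 st.py; python3 ov.py ap3 x
```

```text
28.02 q [-16.7  29.2 132.6 234.   79.4  75.4] p [ 0.5348 -0.4169  0.1625] r [  3.15  89.62 -66.2 ] F [ 0.5  0.  -4.5] M [ 1.21  0.37 -0.02] gap 0.0257 gf 30.0
hole [ 0.5379 -0.4252  0.2536] in panel [-0.0407 -0.0035  0.2536]
top hole [293. 253.] tip [206. 256.] root [418. 217.] crop origin 3797 1771
side hole [236. 342.] tip [205. 256.] root [308. 453.] crop origin 2579 2525
```

View pics/ap3.png

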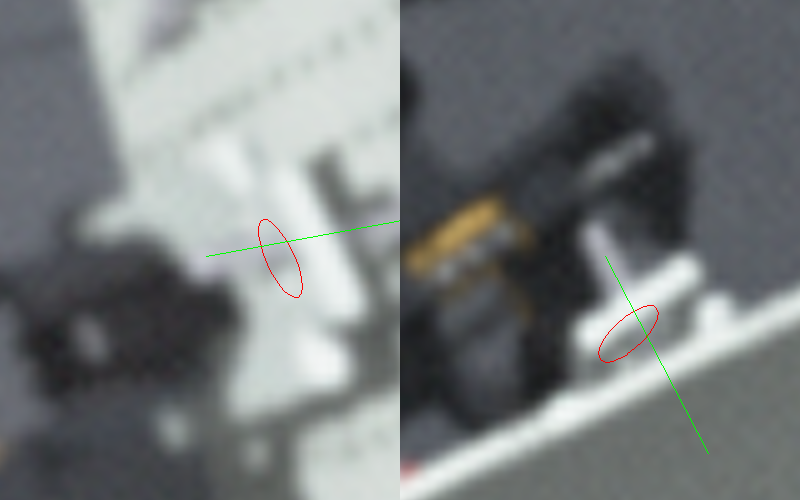

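Call:
step_arm([
  [0.2, -0.15, 0.8, 0, 0, 0, 0],
  [0.2, 0, 0, 0, 0, 0, 0],
  [0.2, 0, 0, 0, 0, 0, 0],
  [0, 0, 0, 0, 0, 0, 0],
])

```text
clock: 28.62
eef_pos: [0.5363, -0.4239, 0.1563]
tcp_rot: [-1.0, 89.6, -70.3]
wrist_force: [-0.3, -0.2, -3.6]
finger_gap: 0.026
grasp_force: 30.0
```

Call:
step_arm([
  [0.1, 0, 0, 0, 0, 0, 0],
  [0.1, 0, 0, 0, 0, 0, 0],
  [0, 0, 0, 0, 0, 0, 0],
])

```text
clock: 29.0
eef_pos: [0.5366, -0.424, 0.1552]
tcp_rot: [5.6, 89.6, -63.7]
wrist_force: [-0.0, -0.1, -3.7]
finger_gap: 0.0256
grasp_force: 30.0
```

Call:
step_arm([
  [0.1, 0, 0, 0, 0, 0, 0],
  [0, 0, 0, 0, 0, 0, 0],
])

```text
clock: 29.25
eef_pos: [0.5368, -0.4242, 0.1548]
tcp_rot: [8.5, 89.5, -60.7]
wrist_force: [0.8, -0.9, 0.1]
finger_gap: 0.0256
grasp_force: 30.0
```

Call:
step_arm([
  [0, 0, 0, 0, 0, 0, 3.2],
  [0, 0, 0, 0, 0, 0, 4],
  [0, 0, 0, 0, 0, 0, 6],
  [0, 0, 0, 0, 0, 0, 6],
  [0, 0, 0, 0, 0, 0, 6],
  [0, 0, 0, 0, 0, 0, 6],
])

```text
clock: 30.0
eef_pos: [0.5363, -0.424, 0.1537]
tcp_rot: [2.4, 89.6, -66.9]
wrist_force: [-0.5, 0.1, 0.6]
finger_gap: 0.06
grasp_force: 0.0
```

Call:
step_arm([
  [0, 0, -1, 0, 0, 0, 6],
  [0, 0, -2, 0, 0, 0, 6],
  [0, 0, -3, 0, 0, 0, 6],
  [0, 0, -3, 0, 0, 0, 6],
  [0, 0, -3, 0, 0, 0, 6],
  [0, 0, 0, 0, 0, 0, 6],
])

```text
clock: 30.75
eef_pos: [0.4937, -0.31, 0.1526]
tcp_rot: [-11.1, 89.7, -80.2]
wrist_force: [0.8, -0.4, -0.9]
finger_gap: 0.0601
grasp_force: 0.0
```

```bash
python3 st.py; sed -i 's/k=10/k=6/' ov.py; python3 ov.py fin; python3 st.py
```

```text
30.75 q [ -2.6  28.4 138.4 247.   85.1  77.8] p [ 0.4937 -0.31    0.1526] r [-11.05  89.65 -80.17] F [ 0.8 -0.4 -0.9] M [0.48 0.09 0.  ] gap 0.0601 gf 0.0
hole [ 0.497  -0.3184  0.2436] in panel [-0.1532 -0.0238  0.2436]
top hole [ 30. 345.] tip [204. 254.] root [331. 231.] crop origin 2198 962
side hole [ 90. 171.] tip [203. 253.] root [265. 372.] crop origin 1467 1415
30.85 q [ -2.8  28.4 138.3 246.9  85.1  77.8] p [ 0.4944 -0.3114  0.153 ] r [  3.86  89.61 -65.34] F [-0.9 -0.5  0.5] M [0.47 0.07 0.03] gap 0.0602 gf 0.0
```

View pics/fin.png

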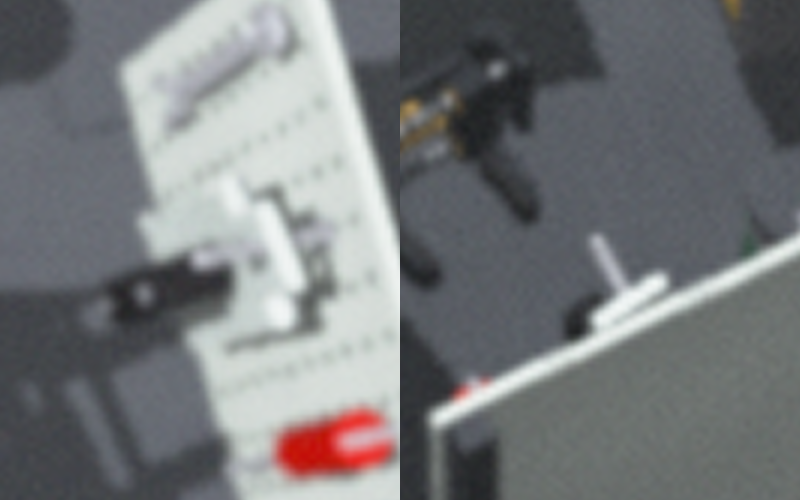

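The block hangs with the peg through its tab (tip at top-view (195,258)), grip outwards, and the gripper is clear.

Call:
step_arm([
  [0, 0, -1, 0, 0, 0, 6],
  [0, 0, 0, 0, 0, 0, 6],
  [0, 0, 0, 0, 0, 0, 6],
  [0, 0, 0, 0, 0, 0, 6],
  [0, 0, 0, 0, 0, 0, 6],
  [0, 0, 0, 0, 0, 0, 6],
  [0, 0, 0, 0, 0, 0, 6],
  [0, 0, 0, 0, 0, 0, 6],
])

```text
clock: 31.85
eef_pos: [0.4904, -0.3024, 0.1528]
tcp_rot: [3.1, 89.6, -66.1]
wrist_force: [0.3, -0.5, 0.2]
finger_gap: 0.0601
grasp_force: 0.0
```

```bash
python3 -c "
from station import ctrl
print(ctrl.finish_job())"
```

```text
the job is handed in; nothing more can be done
None
```

I lapped the gasket face in one unbroken stroke at about 10 N and hung the block on the free peg, grip outwards and let go; the job went in at about 32 s, and the hand-in returned no verdict.

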